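Set the return-loss standard and hold its sliding short at the mark

ROBOT

A 7-joint arm with a two-finger parallel gripper is mounted at the origin on a cart in front of the work surface, level with it; the furniture and walls round the work are solid. World frame = base frame: x ahead of the robot, y to its left, z up, the work surface at z = 0. Lengths are in m, angles in rad, forces in N, time in s.
With the tool pointing down it reaches from about 0.425 to 0.95 m from the base axis. Payload 4.7 kg.
Tool frame: the origin (TCP) lies at the very end of the fingers, on their centre line; the grasp point (between the pads) lies 19 mm behind it (arm.grip_depth is the distance from the TCP to the grasp point, in m); z points along the fingers, y is the line along which they close (so a half turn about z gives the same grasp; the last joint's range is limited). The gripper opens to 87 mm and grips with 3 to 60 N. Pads are 19 mm wide; open, the fingers measure 117 mm over their backs; the gripper's body (75 mm by 190 mm) begins 51 mm behind the grasp point.
Start: joints at [1.241, 0.469, -0.049, 1.532, 0.024, 1.141, -0.082], TCP at [0.2, -0.645, 0.223] pointing down, gripper open.
Joint ranges: [-2.59, 2.59], [-0.33, 1.99], [-1.39, 1.29], [0.1, 2.45], [-1.04, 4.18], [0.21, 1.99], [-2.66, 2.66]. Speed limits (rad/s): [2.57, 2.57, 3.14, 3.14, 3.14, 3.14, 3.14].

INTERFACE

Orientations are given as a unit quaternion [x, y, z, w].
In Python, from cell import arm, snapshot, camera_params gives the robot as it stands.
- The arm moves only by the tool send_rows, never from a script. Its argument "deltas" is a list of rows, each a list of 6 numbers: the shift along the tool's x, y, z in cm, then the turn, a rotation vector about the tool's x, y, z in degrees. A call has exactly 8 rows; each row shifts and turns the commanded pose from where the row before left it, along the tool's axes as they then stand; what a row does not reach is not made up. A row lasts 1/10 s, in which the tool goes at most 50 mm and 8.59 degrees, less where a joint would pass 70% of its speed; a pose out of reach is approached as far as the arm can. A call is refused whole if a number of a shift passes 5 or a number of a turn 8.59, either way. A call with a gripper value outside its range is refused whole. "jaw" is the opening, from 0 (shut) to 1 (fully open), set as the call begins (left out, the last holds). The fingers move at their own pace and stop on an object; "newtons" is the grip in N (left out, the last holds). Time passes only in rows, so rows that do not move let the fingers close, or fill a call up. It gives the time, the measured TCP pose, the force, the opening and the grip force at its end, in the units of the state.
- arm.read_state(): the state, without advancing time (a new reading comes with each control period).
- snapshot(name): name is "scene" or "top" or "wrist"; returns the picture (400x640x3 uint8, red, green, blue); there is no depth.
- camera_params(name): a dict with "vertical_fov" (degrees; the focal length in pixels is half the picture's height over the tangent of half this angle, whatever the lens; pixels are square), "cx", "cy" (the principal point, pixels), "D" ([k1, k2, p1, p2, k3] as OpenCV has them; the pictures are not rectified), "R" (3x3) and "t" (3): a world point X has camera coordinates R X + t. Camera axes: x right, y down, z forward; pixel columns grow to the right and rows downward; lengths in m; the calibration is good to about 2 mm. A picture is of the moment at which its call begins: read the wrist's pose just before it. camera_params takes no time and is no camera call; for the wrist camera it gives the pose at the moment of the call.
- arm.close_job(): hands the job in; it is judged then, once.
The state is a dict: "t": time; "qpos": joint angles; "qvel": joint speeds; "joint_torque": joint torques, N m; "tcp_pos": TCP position; "ee_rot": TCP orientation; "ft_force": force on the tool from outside, world axes, zero at the start; "ft_torque": the same for the moment, N m; "grip_width": finger opening in m; "gripper_force": force on a finger pad.
Only numpy, scipy, OpenCV 4.12 (cv2) and the standard library are available. Lean on these libraries where they do the work, as an engineer would, in place of code of your own. Each camera call takes 0.05 s, during which the arm holds its last target. There are 200 camera calls.

TASK

On the grey test head stands a return-loss standard: a step attenuator with a numbered sleeve, and above it a sliding short whose sprung rod ends in a black pull knob. First turn the sleeve until it clicks in with 4 at the white index line, leaving the short at rest meanwhile so that the head is not overdriven; then pull the rod straight up against its spring until the whole red ring has just come out of the brass barrel, never running it to its end stop. Finish while still holding it there for the sweep, with the sleeve still on 4 and the other things on the bench left alone.

Things in the scene. Friction and masses are not known exactly. Their poses are not given: they have to be found in the camera images.
- test_head: Fixed return-loss standard. Grey box 130 (x) x 116 (y) x 38 mm; origin under its centre, front -x (green display) within 0.6 rad of facing the robot. Coaxial stack upright on its centre axis: blue housing, diameter 88, top 61 mm up; black dial skirt of the sleeve, 77 wide, 61-65 up; grey sleeve grip, 40 wide, 65-87 up; brass barrel, 26 wide, mouth 93 up; pull knob, 24 wide, 95-121 up at rest.
- index_mark (a point): The white index line on the top rim of the blue housing, 41 mm from the stack's axis on the front (-x of the test head), 61 mm up. The numeral that stands at it is the setting.
- sleeve_grip (a point): Point on the stack's vertical axis, 80 mm above the bench, in the grey ribbed sleeve grip (diameter 40 mm, 65 to 87 mm up). Grip it from above across any diameter, the fingers straddling barrel and pull knob, their tips just above the dial skirt (65 mm).
- sleeve (a joint): Angle of the attenuator sleeve, rad. Detent every 30 degrees (0.5236 rad), numerals 0 to 7 counter-clockwise round the skirt; setting n reads n x 0.5236, so 4 reads 2.094. Grows when turned clockwise seen from above. Starts at 0, 1 or 2; stops just beyond 0 and 7. Passing a detent takes about 0.1 N m; let go within 10 degrees of a detent, it settles into it.
- short_rod (a joint): How far the rod is pulled up out of the brass barrel, m: 0 at rest (knob on barrel), 0.045 when the lower edge of the 5 mm wide red ring is level with the barrel's mouth (whole ring just out), 0.065 at the end stop. Thin black rings come out at 0.015 and 0.030. The spring pulls it back with about 5 N at rest and 12 N at the red ring; it snaps home if let go.
- pull_knob: The black ribbed pull knob with a red dot on top, diameter 24 mm, 26 mm high, fixed on the upper end of the 12 mm steel rod. This entry's origin is not on the knob: it is the point on the stack's axis that lies at the bench (z = 0) when the rod is at rest, and rises with it.
- knob_top (a point): Centre of the top face of the pull knob: 121 mm above the bench at rest, rising with the rod. The knob reaches 26 mm below it.
- tray: Shallow open grey tray, 87 x 132 x 22 mm, with two adapters standing in it; origin under its centre. Leave alone.
- adapter_a: Slim silver coaxial adapter, 14 mm in diameter, 37 mm high, standing in the tray; origin under its centre. Leave alone.
- adapter_b: Wide silver coaxial adapter, 24 x 23 x 29 mm, standing in the tray; origin under its centre. Leave alone.
- torque_wrench: Connector torque wrench with a blue handle, 22 x 138 x 16 mm, lying flat; origin under its centre, long along y. Leave alone.
- marker: White marker pen with a black cap, 17 x 134 x 18 mm, lying on the notebook; origin under its centre, long along y. Leave alone.
- multimeter: Yellow and black multimeter, 146 x 70 x 47 mm; origin under its centre. Leave alone.
- mug: White mug with grey dots, 82 x 114 x 91 mm; origin under its centre. Leave alone.
- spare_board: Green antenna board lying flat, 58 x 72 x 7 mm; origin under its centre. Leave alone.

How it is judged:
By the outcome, as a careful person would: the job done as asked, in the order asked, and still so for the second after the job is handed in, while the arm keeps its last pose, push and grip.
It also fails if it takes over 64 s, if anything falls off the work surface, if the arm or the gripper's body presses on something with over 40 N, if the wrist force passes 120 N, or if a joint passes its speed limit or range.

## Working session

There is one attempt and no reset: what is moved stays moved. The work goes in short steps, Python scripts to look and compute and a tool call to move; the robot and the scene stay as the last step left them, time stands still between calls to the robot, and variables do not carry over. Pictures are saved under pics/ and viewed, at most 10 in all, crops included, and the job is handed in when it is done.

Besides the shell and the picture viewer there is one more tool, called after "Emit:" by a JSON object that holds its "op" and its "data", one argument or row to a line. send_rows: Moves the arm, as the interface text tells. Its arguments: {"type":"object","properties":{"deltas":{"type":"array"},"jaw":{"type":"number"},"newtons":{"type":"number"}},"required":["deltas"]}

```bash
mkdir -p pics; ls
python3 - <<'E'
from cell import arm, snapshot, camera_params
import cv2, numpy as np
s=arm.read_state(); print(s['t'],s['tcp_pos'],s['ee_rot'],s['grip_width'])
a=snapshot('scene');b=snapshot('top')
for n,i in(('scene',a),('top',b)):
    cv2.imwrite(f'pics/{n}0.png',i[:,:,::-1]); p=camera_params(n); print(n,{k:np.round(v,4).tolist() for k,v in p.items()})
E
```

```text
pics
0.0 [ 0.19982845 -0.64410339  0.22148955] [ 9.88707686e-01  1.49853644e-01 -1.74110565e-04 -9.83092442e-04] 0.08698568693984368
scene {'vertical_fov': 53.3588, 'cx': 314.595, 'cy': 190.4206, 'D': [0.0083, 0.0, 0.0, 0.0, 0.0], 'R': [[-0.8199, -0.572, -0.0247], [-0.2393, 0.3815, -0.8929], [0.5202, -0.7261, -0.4497]], 't': [0.5152, 0.2205, 1.4194]}
top {'vertical_fov': 48.2894, 'cx': 317.0151, 'cy': 195.2714, 'D': [0.0291, 0.0, 0.0, 0.0, 0.0], 'R': [[0.022, -0.9997, 0.0072], [-0.9927, -0.0227, -0.1186], [0.1187, -0.0046, -0.9929]], 't': [0.0221, 0.59, 1.5166]}
```

View pics/scene0.png

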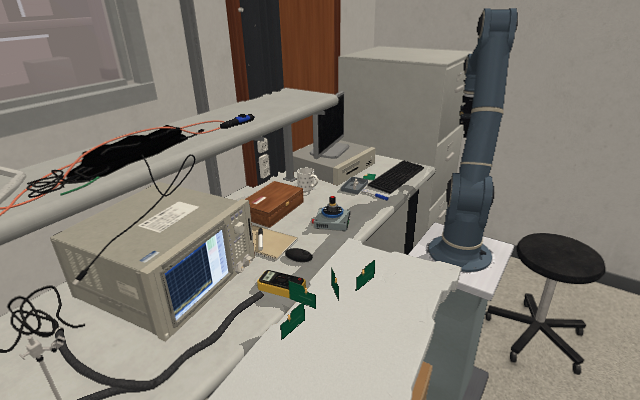

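View pics/top0.png

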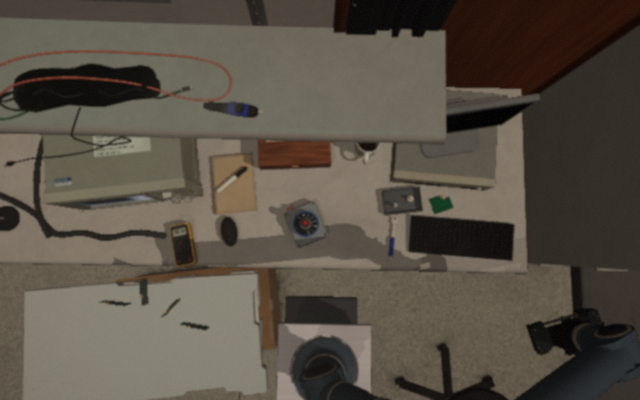

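The head is at about (306,222) in the top view and (332,213) in the scene view. The shelf overhangs behind it. Next I'll localise the stack and zoom in.

```bash
cat > h.py <<'E'
import numpy as np, cv2
from cell import arm, snapshot, camera_params
def K(p):
    f=200/np.tan(np.radians(p['vertical_fov'])/2); return np.array([[f,0,p['cx']],[0,f,p['cy']],[0,0,1]])
def ray(p,uv):
    n=cv2.undistortPoints(np.array([[uv]],float),K(p),np.array(p['D'],float))[0,0]
    R=np.array(p['R']);return -R.T@np.array(p['t']), R.T@np.array([n[0],n[1],1])
def onz(p,uv,z):
    o,d=ray(p,uv); return o+d*(z-o[2])/d[2]
def proj(p,X):
    return cv2.projectPoints(np.atleast_2d(X).astype(float),cv2.Rodrigues(np.array(p['R']))[0],np.array(p['t'],float),K(p),np.array(p['D'],float))[0][:,0]
E
python3 - <<'E'
from h import *
a=cv2.imread('pics/scene0.png');b=cv2.imread('pics/top0.png')
p=camera_params('top');q=camera_params('scene')
print(onz(p,(306,222),.06), 1/np.linalg.norm(1))
h=cv2.cvtColor(b,cv2.COLOR_BGR2HSV)[195:250,280:335].astype(int)
for nm,m in (('red',((h[...,0]<12)|(h[...,0]>168))&(h[...,1]>120)&(h[...,2]>60)),('blue',(h[...,0]>95)&(h[...,0]<125)&(h[...,1]>100))):
    y,x=np.nonzero(m);print(nm,len(x),x.mean()+280 if len(x) else 0,y.mean()+195 if len(x) else 0,x.min()+280,x.max()+280,y.min()+195,y.max()+195)
A=cv2.resize(b[190:255,270:345],None,fx=6,fy=6,interpolation=cv2.INTER_CUBIC)
B=cv2.resize(a[185:240,300:365],None,fx=5,fy=7*5/7,interpolation=cv2.INTER_CUBIC)
o=np.zeros((400,800,3),np.uint8);o[:390,:450]=A;o[:275,450:775]=B;cv2.imwrite('pics/c1.png',o)
E
```

```text
[0.49412027 0.07088642 0.06      ] 1.0
red 39 301.2564102564103 218.97435897435898 288 307 206 225
blue 9 297.77777777777777 225.55555555555554 294 306 212 233
```

View pics/c1.png

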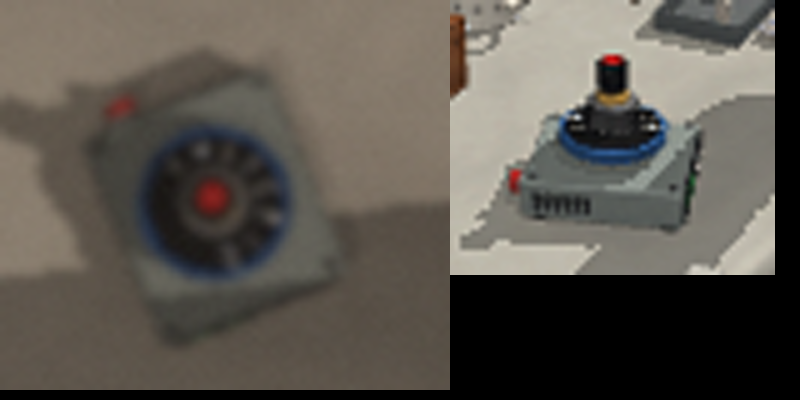

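The red dot on the knob is at about (305.3,223.0) in the top view and (332.4,197.2) in the scene view. The front faces the robot, with a yaw of about +0.38 rad. I'll triangulate it and check the wrist camera geometry.

Run:
```python
from h import *
from scipy.spatial.transform import Rotation as Ro
p=camera_params('top');q=camera_params('scene')
print(onz(p,(305.3,223.0),.121),onz(q,(332.4,197.2),.121))
w=camera_params('wrist'); s=arm.read_state(); T=Ro.from_quat(s['ee_rot']).as_matrix()
R=np.array(w['R']);c=-R.T@w['t']
print({k:w[k] for k in('vertical_fov','cx','cy','D')}); print('cam in tool',T.T@(c-s['tcp_pos'])); print('cam axes in tool\n',T.T@R.T); print(T)
```

```text
[0.48723148 0.0719416  0.121     ] [0.48471794 0.07878806 0.121     ]
{'vertical_fov': 69.65331668811874, 'cx': 321.8310246056769, 'cy': 195.86956386468492, 'D': array([0.01139389, 0.        , 0.        , 0.        , 0.        ])}
cam in tool [ 8.34636762e-02  8.09951027e-05 -1.61420817e-01]
cam axes in tool
 [[-3.78755646e-04 -9.53680754e-01 -3.00820339e-01]
 [ 9.99999925e-01 -3.37576309e-04 -1.88868840e-04]
 [ 7.85707580e-05 -3.00820388e-01  9.53680810e-01]]
[[ 9.55070698e-01  2.96377519e-01 -5.72213549e-04]
 [ 2.96378064e-01 -9.55069329e-01  1.61848061e-03]
 [-6.68223408e-05 -1.71535495e-03 -9.99998527e-01]]
```

Emit:
{"op": "send_rows", "data": {
  "deltas": [
    [3.53,-2.11,-0.96,0,0,0],
    [3.53,-2.11,-0.96,0,0,0],
    [3.53,-2.11,-0.96,0,0,0],
    [3.53,-2.11,-0.96,0,0,0],
    [3.53,-2.11,-0.96,0,0,0],
    [3.53,-2.11,-0.96,0,0,0],
    [3.53,-2.11,-0.96,0,0,0],
    [3.53,-2.11,-0.96,0,0,0]
  ],
  "jaw": 1
}}

```text
t: 0.9
tcp_pos: [0.4204, -0.3983, 0.2994]
ee_rot: [0.989, 0.15, -0.0, -0.0]
ft_force: [0.5, -0.3, 1.4]
grip_width: 0.087
gripper_force: 0.0
```

Emit:
{"op": "send_rows", "data": {
  "deltas": [
    [2.04,-4.33,0,0,0,0],
    [2.04,-4.33,0,0,0,0],
    [2.04,-4.33,0,0,0,0],
    [2.04,-4.33,0,0,0,0],
    [2.04,-4.33,0,0,0,0],
    [2.04,-4.33,0,0,0,0],
    [2.04,-4.33,0,0,0,0],
    [2.04,-4.33,0,0,0,0]
  ]
}}

```text
t: 1.7
tcp_pos: [0.4726, -0.0188, 0.2992]
ee_rot: [0.989, 0.15, -0.0, 0.0]
ft_force: [0.3, -0.2, -0.4]
grip_width: 0.0874
gripper_force: 0.0
```

Emit:
{"op": "send_rows", "data": {
  "deltas": [
    [2.04,-4.33,0,0,0,0],
    [2.04,-4.33,0,0,0,0],
    [0,0,0,0,0,-8.5],
    [0,0,0,0,0,-8.5],
    [0,0,0,0,0,-8.5],
    [0,0,0,0,0,-8.5],
    [0,0,0,0,0,-8.5],
    [0,0,0,0,0,-8.5]
  ]
}}

```text
t: 2.5
tcp_pos: [0.4859, 0.0741, 0.299]
ee_rot: [0.826, 0.563, -0.0, -0.0]
ft_force: [-0.4, 0.5, 0.5]
grip_width: 0.087
gripper_force: 0.0
```

Emit:
{"op": "send_rows", "data": {
  "deltas": [
    [0,0,0,0,0,-8.5],
    [0,0,0,0,0,-8.5],
    [0,0,0,0,0,-8.5],
    [0,0,0,0,0,-8.5],
    [0,0,0,0,0,-8.5],
    [0,0,0,0,0,-8.5],
    [0,0,0,0,0,-8.5],
    [0,0,0,0,0,-8.5]
  ]
}}

```text
t: 3.3
tcp_pos: [0.486, 0.074, 0.299]
ee_rot: [0.37, 0.929, -0.0, -0.0]
ft_force: [0.5, -0.2, -0.1]
grip_width: 0.087
gripper_force: 0.0
```

Emit:
{"op": "send_rows", "data": {
  "deltas": [
    [0,0,1.5,0,0,-8.5],
    [0,0,1.5,0,0,-8.5],
    [0,0,1.5,0,0,-8.5],
    [0,0,1.5,0,0,-8.5],
    [0,0,1.5,0,0,-8.5],
    [0,0,1.5,0,0,-8.5],
    [0,0,0,0,0,0],
    [0,0,0,0,0,0]
  ]
}}

```text
t: 4.1
tcp_pos: [0.4862, 0.0741, 0.2093]
ee_rot: [-0.062, 0.998, 0.0, -0.0]
ft_force: [0.3, -0.4, -0.1]
grip_width: 0.0872
gripper_force: 0.0
```

Run:
```python
from h import *
p=camera_params('wrist'); s=arm.read_state(); b=snapshot('wrist')[:,:,::-1]; cv2.imwrite('pics/w1.png',b)
print(np.round(s['qpos'],3))
h=cv2.cvtColor(b,cv2.COLOR_BGR2HSV).astype(int)
m=(((h[...,0]<8)|(h[...,0]>172))&(h[...,1]>150)&(h[...,2]>80)).astype(np.uint8)
n,_,st,c=cv2.connectedComponentsWithStats(m)
for i in range(1,n):
    if st[i,4]>30: print('red',st[i],c[i],onz(p,c[i],.121))
m=((h[...,0]>98)&(h[...,0]<122)&(h[...,1]>110)).astype(np.uint8)
n,_,st,c=cv2.connectedComponentsWithStats(m)
for i in range(1,n):
    if st[i,4]>100: print('blue',st[i],c[i])
```

```text
[ 0.519  0.301 -0.9    1.935  0.273  1.033  1.192]
red [312 195  18  18 250] [320.512 203.496] [0.48967192 0.0733401  0.121     ]
red [353 221  13   8  60] [359.5        225.43333333] [0.50687163 0.11243259 0.121     ]
blue [ 65  55  18  61 993] [73.78046324 84.90835851]
blue [283 147  77  75 983] [321.47609359 179.58901322]
```

View pics/w1.png

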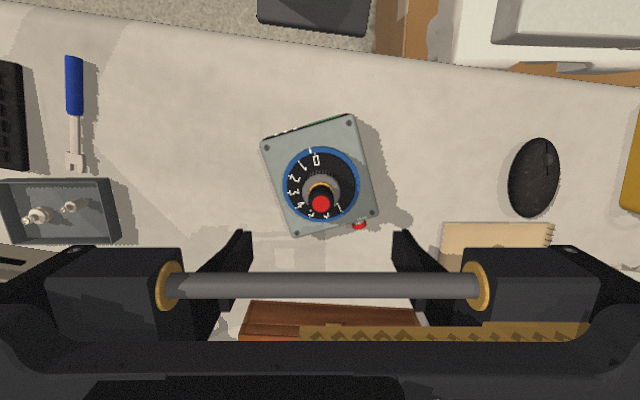

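The head is centred at about (321,195), with the knob dot at (320,203). The numeral at the index at the top (about (311,150)) looks like 0. I'll zoom in to confirm, and measure the ring centre.

Run:
```python
from h import *
p=camera_params('wrist'); b=cv2.imread('pics/w1.png')
h=cv2.cvtColor(b,cv2.COLOR_BGR2HSV).astype(int)
m=((h[...,0]>98)&(h[...,0]<122)&(h[...,1]>110)).astype(np.uint8); m[:,:270]=0
y,x=np.nonzero(m); hull=cv2.convexHull(np.c_[x,y].astype(np.int32))[:,0]
pts=np.array([onz(p,u,.061)[:2] for u in hull])
A=np.c_[2*pts,np.ones(len(pts))];s=np.linalg.lstsq(A,(pts**2).sum(1),rcond=None)[0]
print('circle',s[:2],np.sqrt(s[2]+s[0]**2+s[1]**2))
# polar unwrap of the dial at z=.063 about (.4897,.0733): row r mm, col world angle
c=np.array([.489,.0735]); ang=np.radians(np.arange(60,360,.5)); r=np.arange(.02,.046,.0005)
X=np.array([[c[0]+q*np.cos(a),c[1]+q*np.sin(a),.063] for q in r for a in ang])
uv=proj(p,X).reshape(len(r),len(ang),2).astype(np.float32)
im=cv2.remap(b,uv[...,0],uv[...,1],cv2.INTER_CUBIC); im=cv2.resize(im,(600,200))
cr=cv2.resize(b[105:245,250:390],(560,560//1*1),interpolation=cv2.INTER_CUBIC)[:390]
o=np.zeros((600,600,3),np.uint8);o[:200]=im;o[205:595,:560]=cr;cv2.imwrite('pics/c2.png',o)
```

```text
circle [0.61316641 0.22570005] 0.2313732398960301
```

View pics/c2.png

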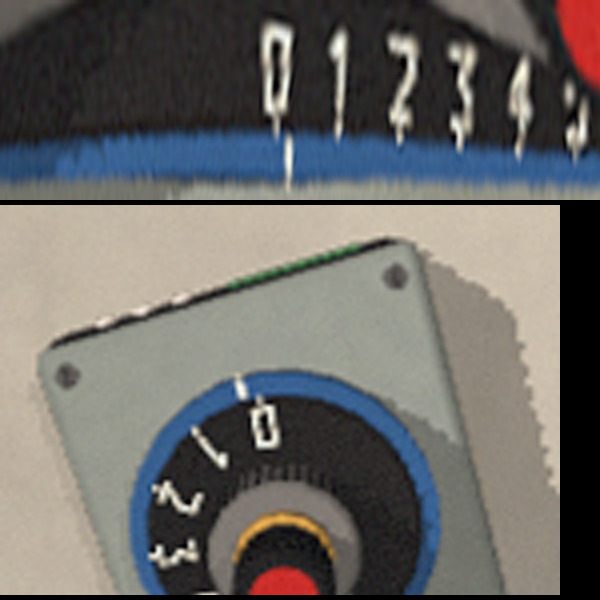

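The numeral at the index is 0. Its tick sits about 6° clockwise of the index line, and the index points at about 204° in world. So I need a turn of about 115–118° clockwise. I'll refine the axis position.

Run:
```python
from h import *
from scipy.optimize import least_squares
from scipy.spatial.transform import Rotation as Ro
p=camera_params('wrist'); b=cv2.imread('pics/w1.png'); st=arm.read_state()
h=cv2.cvtColor(b,cv2.COLOR_BGR2HSV).astype(int)
m=((h[...,0]>98)&(h[...,0]<122)&(h[...,1]>110)).astype(np.uint8); m[:,:270]=0;m[:,375:]=0;m[:140]=0;m[230:]=0
y,x=np.nonzero(m)
P=np.array([onz(p,u,.061)[:2] for u in np.c_[x,y]])
for k in range(3):
    s=least_squares(lambda c:np.hypot(*(P-c[:2]).T)-c[2],[.489,.0735,.041],loss='soft_l1',f_scale=.002).x
    P=P[abs(np.hypot(*(P-s[:2]).T)-s[2])<.004]
print('ring',s,len(P))
t=onz(p,(320.512,203.496),.121); c=(s[:2]+t[:2])/2; print('dot',t,'mean',c)
T=Ro.from_quat(st['ee_rot']).as_matrix(); print('tcp',st['tcp_pos'],'delta tool cm',100*T.T@(np.r_[c,.0675]-st['tcp_pos'])); print('yaw x',np.degrees(np.arctan2(T[1,0],T[0,0])))
```

```text
ring [0.49039841 0.07359869 0.04086069] 983
dot [0.49035948 0.07349658 0.121     ] mean [0.49037894 0.07354764]
tcp [0.48658983 0.07428238 0.20984248] delta tool cm [-0.35769219 -0.12051091 14.23447631]
yaw x -172.92278086360903
```

Emit:
{"op": "send_rows", "data": {
  "deltas": [
    [-0.18,-0.06,0,0,0,0],
    [-0.18,-0.06,0,0,0,0],
    [0,0,2,0,0,0],
    [0,0,2,0,0,0],
    [0,0,2,0,0,0],
    [0,0,2,0,0,0],
    [0,0,2,0,0,0],
    [0,0,2,0,0,0]
  ]
}}

```text
t: 4.95
tcp_pos: [0.4907, 0.0734, 0.089]
ee_rot: [-0.063, 0.998, -0.0, 0.001]
ft_force: [-0.0, -0.2, 0.2]
grip_width: 0.0869
gripper_force: 0.0
```

Emit:
{"op": "send_rows", "data": {
  "deltas": [
    [0,0,0.6,0,0,0],
    [0,0,0.6,0,0,0],
    [0,0,0.5,0,0,0],
    [0,0,0.5,0,0,0],
    [0,0,0,0,0,0],
    [0,0,0,0,0,0],
    [0,0,0,0,0,0],
    [0,0,0,0,0,0]
  ]
}}

```text
t: 5.75
tcp_pos: [0.4902, 0.0735, 0.0677]
ee_rot: [-0.063, 0.998, -0.0, 0.0]
ft_force: [0.2, -0.6, 0.2]
grip_width: 0.087
gripper_force: 0.0
```

Emit:
{"op": "send_rows", "data": {
  "deltas": [
    [0,0,0,0,0,0],
    [0,0,0,0,0,0],
    [0,0,0,0,0,0],
    [0,0,0,0,0,0],
    [0,0,0,0,0,0],
    [0,0,0,0,0,0],
    [0,0,0,0,0,0],
    [0,0,0,0,0,0]
  ],
  "jaw": 0,
  "newtons": 35
}}

```text
t: 6.55
tcp_pos: [0.49, 0.0735, 0.0673]
ee_rot: [-0.063, 0.998, -0.0, 0.0]
ft_force: [0.2, -0.5, -1.0]
grip_width: 0.039
gripper_force: 35.0
```

Emit:
{"op": "send_rows", "data": {
  "deltas": [
    [0,0,0,0,0,5],
    [0,0,0,0,0,5],
    [0,0,0,0,0,5],
    [0,0,0,0,0,5],
    [0,0,0,0,0,5],
    [0,0,0,0,0,5],
    [0,0,0,0,0,5],
    [0,0,0,0,0,5]
  ]
}}

```text
t: 7.35
tcp_pos: [0.4899, 0.0732, 0.0673]
ee_rot: [0.284, 0.959, -0.0, 0.0]
ft_force: [0.1, -0.9, 0.3]
grip_width: 0.039
gripper_force: 35.0
```

Emit:
{"op": "send_rows", "data": {
  "deltas": [
    [0,0,0,0,0,5],
    [0,0,0,0,0,5],
    [0,0,0,0,0,5],
    [0,0,0,0,0,5],
    [0,0,0,0,0,5],
    [0,0,0,0,0,5],
    [0,0,0,0,0,5],
    [0,0,0,0,0,5]
  ]
}}

```text
t: 8.15
tcp_pos: [0.4897, 0.0731, 0.0673]
ee_rot: [0.595, 0.804, -0.0, -0.0]
ft_force: [-0.1, -1.2, 1.2]
grip_width: 0.039
gripper_force: 35.0
```

Emit:
{"op": "send_rows", "data": {
  "deltas": [
    [0,0,0,0,0,5],
    [0,0,0,0,0,5],
    [0,0,0,0,0,5],
    [0,0,0,0,0,5],
    [0,0,0,0,0,5],
    [0,0,0,0,0,5],
    [0,0,0,0,0,5],
    [0,0,0,0,0,1]
  ]
}}

```text
t: 8.95
tcp_pos: [0.4895, 0.073, 0.0673]
ee_rot: [0.813, 0.582, -0.001, 0.0]
ft_force: [-1.6, -2.3, 2.4]
grip_width: 0.0391
gripper_force: 35.0
```

Run:
```python
from h import *
p=camera_params('wrist'); s=arm.read_state(); b=snapshot('wrist')[:,:,::-1].copy(); cv2.imwrite('pics/w2.png',b)
print(s['tcp_pos'],s['ee_rot'],np.round(s['qpos'],3),s['ft_torque'],s['ft_force'])
print(proj(p,np.array([[.4904-.041*np.cos(.43),.0735-.041*np.sin(.43),.061]])))
```

```text
[0.48953651 0.07296959 0.06731926] [ 8.12938518e-01  5.82348980e-01 -7.54193128e-04  2.50695117e-04] [-0.018  0.4   -0.265  2.086  0.165  0.676 -0.72 ] [-0.46160816  0.19581312  0.21099013] [-1.62803636 -2.25677577  2.35078232]
[[278.12706983 277.83554623]]
```

View pics/w2.png

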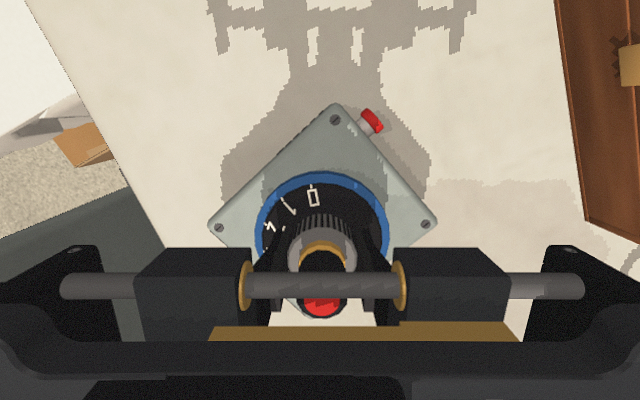

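The sleeve has turned with the gripper, and 0 is now at (313,196). I'll compute its world angle; it should be index − 120°.

Run:
```python
from h import *
p=camera_params('wrist');c=np.array([.4904,.0735])
for n,f,uvs in (('now','w2',[(313,196),(310,184),(288,206)]),):
    for u in uvs:
        X=onz(p,u,.065)[:2]-c; print(u,np.hypot(*X),np.degrees(np.arctan2(X[1],X[0])))
```

```text
(313, 196) 0.031316719989059334 81.73694955039136
(310, 184) 0.03892523221030211 82.20774488323214
(288, 206) 0.03214142582867969 111.70307300028485
```

Emit:
{"op": "send_rows", "data": {
  "deltas": [
    [0,0,0,0,0,0],
    [0,0,0,0,0,0],
    [0,0,0,0,0,0],
    [0,0,0,0,0,0],
    [0,0,0,0,0,0],
    [0,0,0,0,0,0],
    [0,0,0,0,0,0],
    [0,0,0,0,0,0]
  ],
  "jaw": 1
}}

```text
t: 9.8
tcp_pos: [0.49, 0.0735, 0.0674]
ee_rot: [0.813, 0.582, 0.0, 0.0]
ft_force: [0.1, -0.1, 1.0]
grip_width: 0.086
gripper_force: 0.0
```

Emit:
{"op": "send_rows", "data": {
  "deltas": [
    [0,0,-0.8,0,0,0],
    [0,0,-1.8,0,0,0],
    [0,0,-2,0,0,0],
    [0,0,-2,0,0,0],
    [0,0,-2,0,0,0],
    [0,0,-2,0,0,0],
    [0,0,-2,0,0,0],
    [0,0,0,0,0,0]
  ]
}}

```text
t: 10.6
tcp_pos: [0.4919, 0.074, 0.1965]
ee_rot: [0.813, 0.582, 0.003, 0.001]
ft_force: [0.7, -0.2, 0.1]
grip_width: 0.0872
gripper_force: 0.0
```

Run:
```python
from h import *
from scipy.spatial.transform import Rotation as Ro
p=camera_params('wrist'); s=arm.read_state(); b=snapshot('wrist')[:,:,::-1].copy(); cv2.imwrite('pics/w3.png',b)
h=cv2.cvtColor(b,cv2.COLOR_BGR2HSV).astype(int)
m=(((h[...,0]<8)|(h[...,0]>172))&(h[...,1]>150)&(h[...,2]>80)).astype(np.uint8)
n,_,st,c=cv2.connectedComponentsWithStats(m)
T=Ro.from_quat(s['ee_rot']).as_matrix(); print(s['tcp_pos'],s['ft_force'])
for i in range(1,n):
    if st[i,4]>30: X=onz(p,c[i],.121);print('red',c[i],st[i],X,'tool cm',100*T.T@(X-s['tcp_pos']))
c=np.array([.4904,.0735]); ang=np.radians(np.arange(0,360,.5)); r=np.arange(.02,.046,.0005)
X=np.array([[c[0]+q*np.cos(a),c[1]+q*np.sin(a),.065 if q<.0385 else .061] for q in r for a in ang])
uv=proj(p,X).reshape(len(r),len(ang),2).astype(np.float32)
im=cv2.resize(cv2.remap(b,uv[...,0],uv[...,1],cv2.INTER_CUBIC),(720,180))
q=proj(p,np.array([[*c,.065]]))[0].astype(int); cr=cv2.resize(b[q[1]-65:q[1]+65,q[0]-65:q[0]+65],(400,400),interpolation=cv2.INTER_CUBIC)
o=np.zeros((590,720,3),np.uint8);o[:180]=im;o[185:585,:400]=cr;cv2.imwrite('pics/c3.png',o)
```

```text
[0.49187969 0.07402694 0.19649162] [ 0.7215996  -0.19142967  0.12214268]
red [350.12765957 116.71276596] [344 110  13  15  94] [0.53795009 0.13722701 0.121     ] tool cm [7.4435442  2.28555193 7.58465903]
red [319.  206.5] [310 198  19  18 274] [0.48991489 0.07362641 0.121     ] tool cm [-0.12357481 -0.2167493   7.54770207]
```

View pics/c3.png

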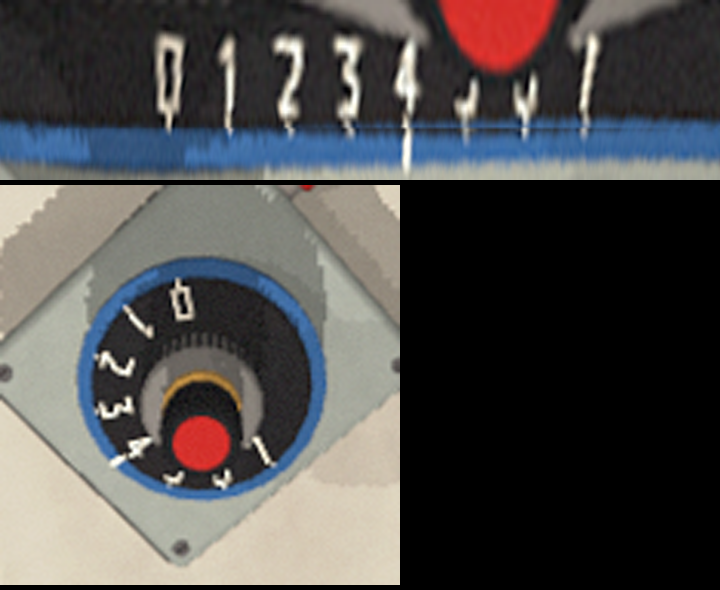

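The 4 now lines up with the index line (both at column 407 in the unwrapped view), and the rod is still at rest. I'll descend onto the knob with the TCP at about 0.097, so the tips stay above the barrel mouth.

Emit:
{"op": "send_rows", "data": {
  "deltas": [
    [0,0,1.6,0,0,0],
    [0,0,1.6,0,0,0],
    [0,0,1.6,0,0,0],
    [0,0,1.6,0,0,0],
    [0,0,1.6,0,0,0],
    [0,0,1,0,0,0],
    [0,0,0.6,0,0,0],
    [0,0,0,0,0,0]
  ]
}}

```text
t: 11.45
tcp_pos: [0.4893, 0.0733, 0.0965]
ee_rot: [0.813, 0.582, -0.001, -0.0]
ft_force: [-0.4, 0.2, 0.0]
grip_width: 0.0868
gripper_force: 0.0
```

Emit:
{"op": "send_rows", "data": {
  "deltas": [
    [0,0,0,0,0,0],
    [0,0,0,0,0,0],
    [0,0,0,0,0,0],
    [0,0,0,0,0,0],
    [0,0,0,0,0,0],
    [0,0,0,0,0,0],
    [0,0,0,0,0,0],
    [0,0,0,0,0,0]
  ]
}}

```text
t: 12.25
tcp_pos: [0.49, 0.0734, 0.0973]
ee_rot: [0.813, 0.582, -0.0, 0.0]
ft_force: [-0.4, 0.4, -0.0]
grip_width: 0.0871
gripper_force: 0.0
```

Emit:
{"op": "send_rows", "data": {
  "deltas": [
    [0,0,0,0,0,0],
    [0,0,0,0,0,0],
    [0,0,0,0,0,0],
    [0,0,0,0,0,0],
    [0,0,0,0,0,0],
    [0,0,0,0,0,0],
    [0,0,0,0,0,0],
    [0,0,0,0,0,0]
  ],
  "jaw": 0,
  "newtons": 50
}}

```text
t: 13.05
tcp_pos: [0.49, 0.0735, 0.0973]
ee_rot: [0.813, 0.582, 0.0, 0.0]
ft_force: [-0.4, 0.2, -0.6]
grip_width: 0.031
gripper_force: 0.0
```

Emit:
{"op": "send_rows", "data": {
  "deltas": [
    [0,0,0,0,0,0],
    [0,0,0,0,0,0],
    [0,0,0,0,0,0],
    [0,0,0,0,0,0],
    [0,0,-0.1,0,0,0],
    [0,0,-0.3,0,0,0],
    [0,0,-0.3,0,0,0],
    [0,0,-0.3,0,0,0]
  ]
}}

```text
t: 13.85
tcp_pos: [0.4896, 0.0735, 0.1071]
ee_rot: [0.813, 0.582, -0.0, -0.0]
ft_force: [-0.1, 2.3, -6.7]
grip_width: 0.0229
gripper_force: 50.0
```

Emit:
{"op": "send_rows", "data": {
  "deltas": [
    [0,0,-0.5,0,0,0],
    [0,0,-0.5,0,0,0],
    [0,0,-0.5,0,0,0],
    [0,0,-0.5,0,0,0],
    [0,0,-0.5,0,0,0],
    [0,0,-0.5,0,0,0],
    [0,0,-0.4,0,0,0],
    [0,0,0,0,0,0]
  ]
}}

```text
t: 14.65
tcp_pos: [0.4896, 0.0735, 0.1416]
ee_rot: [0.813, 0.582, -0.0, -0.0]
ft_force: [-1.6, 2.6, -11.6]
grip_width: 0.0226
gripper_force: 50.0
```

Emit:
{"op": "send_rows", "data": {
  "deltas": [
    [0,0,-0.1,0,0,0],
    [0,0,-0.1,0,0,0],
    [0,0,0,0,0,0],
    [0,0,0,0,0,0],
    [0,0,0,0,0,0],
    [0,0,0,0,0,0],
    [0,0,0,0,0,0],
    [0,0,0,0,0,0]
  ]
}}

```text
t: 15.45
tcp_pos: [0.4897, 0.0735, 0.1432]
ee_rot: [0.813, 0.582, -0.0, -0.0]
ft_force: [-0.6, 3.6, -13.1]
grip_width: 0.0227
gripper_force: 50.0
```

Run:
```python
from h import *
s=arm.read_state(); print(s['tcp_pos'],s['ft_force'],s['grip_width'],s['gripper_force'])
b=snapshot('wrist')[:,:,::-1].copy(); a=snapshot('scene')[:,:,::-1].copy()
p=camera_params('wrist'); q=camera_params('scene')
cv2.imwrite('pics/w4.png',b);cv2.imwrite('pics/s4.png',a)
u=proj(p,np.array([[.49,.0735,.1]]))[0].astype(int); print(u)
y0=min(max(u[1]-130,0),400-220)
A=cv2.resize(b[y0:y0+220,u[0]-100:u[0]+100],(545,600),interpolation=cv2.INTER_CUBIC)
B=cv2.resize(a[170:235,318:345],(249,600),interpolation=cv2.INTER_CUBIC)
cv2.imwrite('pics/c4.png',np.hstack([A,B])); print(y0)
```

```text
[0.48967235 0.07350543 0.14316415] [ -0.57874356   3.62189721 -13.11589998] 0.022700002132890224 50.00006120069884
[321 219]
89
```

View pics/c4.png

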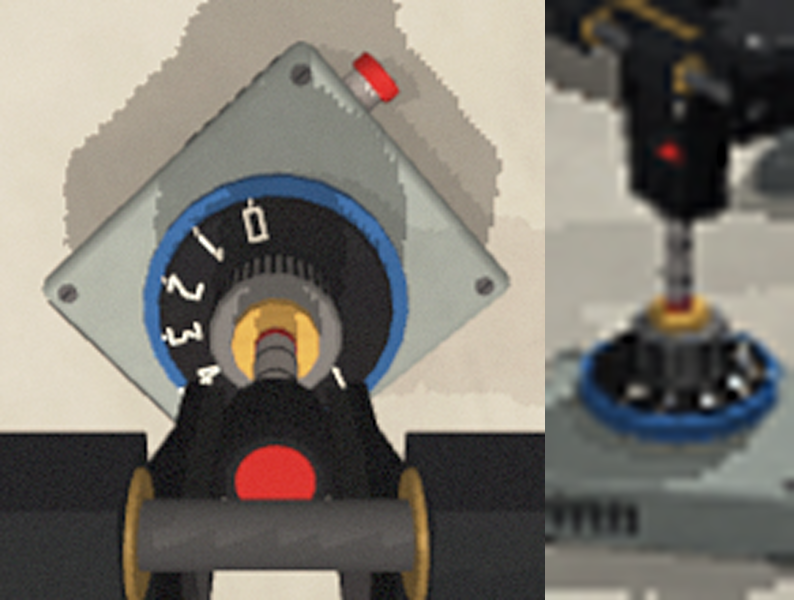

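The rod is out, with the red ring at the mouth around crop (275,332). The sleeve numerals are unchanged. I'll measure the knob's slip in the grip and zoom in on the ring.

Run:
```python
from h import *
s=arm.read_state(); p=camera_params('wrist'); b=cv2.imread('pics/w4.png'); w3=cv2.imread('pics/w3.png')
def red(b):
    h=cv2.cvtColor(b,cv2.COLOR_BGR2HSV).astype(int)
    m=(((h[...,0]<8)|(h[...,0]>172))&(h[...,1]>150)&(h[...,2]>60)).astype(np.uint8)
    n,_,st,c=cv2.connectedComponentsWithStats(m); return [(st[i],c[i]) for i in range(1,n) if st[i,4]>5]
print(red(w3));print(red(b))
c=[.4901,.0735]
for z in (.159,.161,.163,.165,.167,.169):
    X=[[c[0]+.0075*np.cos(a),c[1]+.0075*np.sin(a),z] for a in np.arange(0,6.28,.1)]
    uv=proj(p,X); print(z,uv[:,0].min(),uv[:,0].max(),uv[:,1].min(),uv[:,1].max())
# rod near side: rows of heights along the camera-facing side of rod (radius 6) and mouth at far/near
d=np.array([np.cos(np.radians(71.2)),np.sin(np.radians(71.2))])
for z in (.093,.095,.098,.1,.108,.113,.123): print(z,proj(p,[[*(np.array(c)+.006*d),z]])[0])
print('mouth near',proj(p,[[*(np.array(c)+.013*d),.093]])[0])
cv2.imwrite('pics/c5.png',cv2.resize(b[190:240,285:355],(770,550),interpolation=cv2.INTER_CUBIC))
```

```text
[(array([622,   0,   9,   4,  22], dtype=int32), array([624.90909091,   0.95454545])), (array([344, 110,  13,  15,  94], dtype=int32), array([350.12765957, 116.71276596])), (array([310, 198,  19,  18, 274], dtype=int32), array([319. , 206.5]))]
[(array([351, 109,  16,  17, 132], dtype=int32), array([358.88636364, 116.98484848])), (array([316, 210,  13,   4,  17], dtype=int32), array([321.82352941, 210.88235294])), (array([307, 252,  30,  20, 505], dtype=int32), array([321.59207921, 262.63168317]))]
0.159 308.94147214039697 335.2596438793653 246.3081547646753 269.7055247797899
0.161 308.78874254226685 335.41768418718675 247.9964182911912 271.62118086372885
0.163 308.6323514447778 335.57951497917037 249.72560371118283 273.582075277397
0.165 308.47216512826884 335.7452747452938 251.49722154574087 275.5898359972094
0.167 308.308043259227 335.91510882822894 253.31285780605972 277.64617037121866
0.169 308.13983847488373 336.0891698539248 255.17417878301035 279.75287003483413
0.093 [322.0454761 208.5024185]
0.095 [322.04690319 209.38690434]
0.098 [322.04909026 210.74236622]
0.1 [322.05058021 211.66574966]
0.108 [322.05681041 215.52653291]
0.113 [322.06093928 218.08487307]
0.123 [322.06980014 223.57453432]
mouth near [322.05078329 200.01447652]
```

View pics/c5.png

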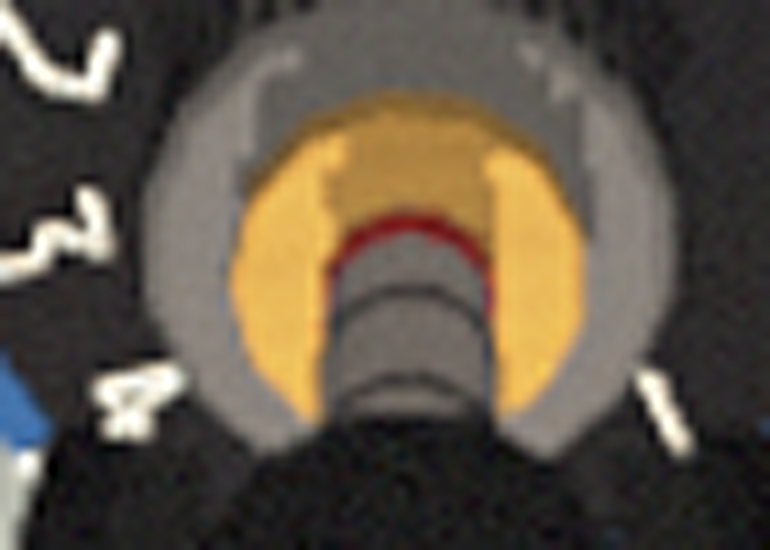

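Ring check: red spans about 2.1 px, rows 209.3–211.4, against a predicted 2.3 px for the full 5 mm. The black rings and knob dot both agree with about 46 mm of pull, and there's no slip in the grip. I'll nudge up 0.5 mm for margin against creep and hold.

Emit:
{"op": "send_rows", "data": {
  "deltas": [
    [0,0,-0.05,0,0,0],
    [0,0,0,0,0,0],
    [0,0,0,0,0,0],
    [0,0,0,0,0,0],
    [0,0,0,0,0,0],
    [0,0,0,0,0,0],
    [0,0,0,0,0,0],
    [0,0,0,0,0,0]
  ]
}}

```text
t: 16.35
tcp_pos: [0.4897, 0.0735, 0.1438]
ee_rot: [0.813, 0.582, -0.0, -0.0]
ft_force: [-3.3, 3.0, -12.5]
grip_width: 0.0227
gripper_force: 50.0
```

Run:
```python
from h import *
s=arm.read_state(); p=camera_params('wrist'); b=snapshot('wrist')[:,:,::-1].copy(); cv2.imwrite('pics/w5.png',b)
print(s['t'],s['tcp_pos'],s['ft_force'],s['grip_width'],s['gripper_force'])
for f in('w4','w5'):
    g=cv2.resize(cv2.imread(f'pics/{f}.png')[200:275,318:326].mean(1).reshape(-1,1,3),(1,750),interpolation=cv2.INTER_LINEAR)[:,0]
    r=g[:,2]-g[:,1]; i=np.nonzero(r>60)[0]; j=i[i<300]; k=i[i>400]
    print(f,'ring',200+j.min()/10,200+j.max()/10,'dot',200+k.min()/10,200+k.max()/10)
c=np.array([.4904,.0735]);B=b
def at(a,r,z): return proj(p,[[c[0]+r*np.cos(np.radians(a)),c[1]+r*np.sin(np.radians(a)),z]])[0]
g=cv2.cvtColor(b,cv2.COLOR_BGR2GRAY)  # tick of numeral 0: expected index-120
v=[(a,cv2.getRectSubPix(g,(1,1),tuple(map(float,at(a,.031,.065))))[0,0]) for a in range(70,125,1)]
print([(a,int(x)) for a,x in v if x>110])
```

```text
16.35 [0.48968204 0.07346538 0.1437539 ] [ -3.2697762    3.03847187 -12.48889027] 0.022674436346502295 49.99987716902979
w4 ring 209.6 211.4 dot 252.2 272.2
w5 ring 209.7 211.5 dot 252.3 272.2
[(79, 131), (80, 178), (81, 197), (82, 115), (87, 128), (88, 177), (89, 194), (90, 130), (113, 148), (114, 221), (115, 247), (116, 203)]
```

```bash
python3 -c "
from cell import arm
print(arm.close_job())"
```

```text
the job is handed in; nothing more can be done
None
```

I handed the job in with the sleeve clicked in at 4 and the rod held about 46 mm up, so the whole red ring is just out of the barrel and well short of the 65 mm end stop. The short stayed at rest while the sleeve was turned, and it took about 16 s of the 64 s; the verdict was not reported back to me.

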